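# Set the range selector of the relay test set and start it

### The job

Push the black selector lever on the test set round with a fingertip, click by click, until its white line points at the blue disc and it rests in that click; then press the green start button all the way down with a fingertip and let go. Only push the lever, never pinch it, leave the red stop button alone, and do not pick up or shift any of the loose things standing about.

Things in the scene. Friction and masses are not known exactly. Their poses are not given: they have to be found in the camera images.
- test_set: relay test set, fixed white case, level orange panel on top: 300 mm in its x, 400 in y, panel 130 mm above the table. Origin: centre of underside, z up, front edge at -x, towards the robot, yaw up to 0.25 rad. Orange guard tubes along both y sides reach 155 mm above the table; four fixed binding posts, 28 mm high, at x = 118, y = -160 to -40 mm
- selector_axis (a point): the point on the panel where the selector's vertical axis passes through, at x = 0, y = +90 mm, z = 130 mm in the test set's frame; axes as those of the test set. A white disc of radius 80 mm, flat on the panel, surrounds it
- selector (a joint): rad, grows clockwise seen from above. Nine clicks, 0 to 8, 30 degrees apart: value = 0.5236 x click number; stops 0.06 beyond the ends. At click 4 the pointer points along the set's +x, away from the robot; at 0 it is 120 degrees anticlockwise of that, at 8 clockwise. Starts in click 3, 4 or 5. Snaps on once pushed well past halfway (0.6 of a click) and stays; takes about 4 N at 40 mm from the axis
- selector_index (a point): the point that the lever points at: 66 mm from the axis along the pointer, 3 mm above the panel, on the circle of the discs; selector_axis to here is the pointer direction. Lies over the blue disc's centre when set
- lever_left: left half, seen from the axis along the pointer, of the black lever bar: 14 mm wide in all, reaching 48 mm from the axis on the pointer side (white line on top), 18 mm on the tail, standing 10 to 36 mm above the panel on a hub of radius 20, 10 mm high. Origin on the axis at panel height, x along the pointer. Push its left flank to turn clockwise
- lever_right: right half of the same bar; same origin and axes. Push on its right flank to turn the selector anticlockwise. Pushing both halves at once counts as pinching
- mark_blue: the blue disc, radius 8 mm, 3 mm thick, fixed flat on the panel 66 mm from the selector axis, at click position 0, 1, 7 or 8. Origin at the centre of its underside, on the panel. Three grey discs of the same size lie at the other three of these positions; positions 2 to 6 have small black dots
- start_button (a joint): travel of the green start button, m: 0 up, 0.006 fully down; a spring of about 5 N at full travel returns it
- start_button_top (a point): centre of the top of the green start button (radius 13 mm) when up, about 22 mm above the panel, moving down with it; it stands in a round black housing of radius 21 mm, 12 mm high. Pressed straight down. At x = -45 mm, y = -65 or -145 mm in the test set's frame; the red stop button has the other place
- stop_button (a joint): travel of the red stop button, m: 0 up, 0.006 fully down. To be left alone
- stop_button_top (a point): centre of the top of the red stop button, of the same shape as the green one, 80 mm from it
- relay: loose, to be left alone: a spare plug-in relay, 29 x 23 x 34 mm clear cover on a black foot, loose on the panel near its front edge (-x side). Origin at the underside's centre
- screwdriver: loose, to be left alone: a yellow-handled screwdriver 160 mm long, lying on the table. Origin at its underside, handle towards its -x
- multimeter: loose, to be left alone: a yellow hand meter 150 x 75 x 40 mm lying on the table. Origin at the underside's centre
- mug: loose, to be left alone: a white mug, radius 40, height 90 mm, on the table. Origin at the underside's centre
- tape: loose, to be left alone: a blue ring of tape, outer radius 45, height 19 mm, on the table. Origin at the underside's centre
- fuse_box: loose, to be left alone: a grey closed box 60 x 40 x 30 mm, on the table. Origin at the underside's centre

How it is judged (in metres and radians):
On the way, in this order (a step that is already met when the one before it is completed fails the run):
1. the selector rests in the click whose pointer direction is the blue disc (horizontal distance between selector_index and mark_blue below 0.008 m and velocity of joint selector between -0.2 and 0.2 rad/s), for 0.3 s.
2. the green start button is pressed down (at least 4.5 of its 6 mm) (value of joint start_button above 0.0045 m), for 0.05 s.
At the end, for the whole second after the job is handed in: the selector rests with its index point within 8 mm of the blue disc's centre (in its click), the start button has been pressed at least 4.5 mm after that and is up again (within 1.5 mm), the stop button is up, and every loose thing is within 20 mm of where it started (all of step 1 and value of joint start_button below 0.0015 m and value of joint stop_button below 0.002 m and distance of each of relay, screwdriver, multimeter, mug, tape, fuse_box from where it was at the start of the episode below 0.02 m); the robot touches nothing.
It fails at once if the lever was pinched: pushed on both halves at once with more than 1.5 N each (contact force between the fingers and lever_left above 1.5 N and contact force between the fingers and lever_right above 1.5 N).
It fails at once if the start button was pressed (over 3 mm) while the selector did not point at the blue disc (value of joint start_button above 0.003 m and horizontal distance between selector_index and mark_blue above 0.012 m).
It fails at once if the stop button was pressed (over 3 mm) (value of joint stop_button above 0.003 m).
It fails at once if a loose thing was shifted or lifted by more than 20 mm (distance of any of relay, screwdriver, multimeter, mug, tape, fuse_box from where it was at the start of the episode above 0.02 m).
It also fails if it takes over 58 s, if anything falls off the work surface, if the arm or the gripper's body presses on something with over 40 N, if the wrist force passes 120 N, or if a joint passes its speed limit or range.

### The arm

A 6-joint arm with a two-finger parallel gripper is mounted at the origin on the work surface. World frame = base frame: x ahead of the robot, y to its left, z up, the work surface at z = 0. Lengths are in mm, angles in rad, forces in N, time in s.
With the tool pointing down it reaches from about 300 to 1000 mm from the base axis. Payload 5.1 kg.
Tool frame: the origin (TCP) lies on the centre line of the jaws, within the pads' length; the fingertips stand 11 mm ahead of it and the grasp point (between the pads) lies 8 mm behind it (manip.tip_reach is the distance from the TCP to the fingertips, in mm); z points along the fingers, y is the direction in which the jaws open and shut (so a half turn about z gives the same grasp; the last joint's range is limited). The gripper opens to 95 mm and grips with 3 to 60 N. Pads are 20 mm wide; open, the fingers measure 119 mm over their backs; the gripper's body (75 mm by 180 mm) begins 59 mm behind the grasp point.
Start: joints at [1.049, 0.124, 1.65, -0, 1.367, -0.083], TCP at [276.173, 588.399, 225.656] pointing down, gripper open.
Joint ranges: [-2.61, 2.61], [-1.02, 2.33], [0.03, 2.71], [-1.35, 4.49], [0.32, 2.68], [-2.91, 2.91]. Speed limits (rad/s): [2.57, 2.57, 3.14, 3.14, 3.14, 3.14].

### API

Orientations are given as [roll, pitch, yaw] about the fixed x, y, z axes, in that order (R = Rz(yaw) Ry(pitch) Rx(roll)).
In Python, from bench import telemetry, viewer, workorder, manip gives the robot as it stands.
- The arm moves only by the tool arm_command, never from a script. Its argument "increments" is one flat list of numbers, 5 for each row, row after row: the shift along the tool's x, y, z in m, then the turn about the tool's z in rad, then the closure, from 0 (fully open) to 1 (shut). A call has exactly 5 rows; each row is the pose to reach, as a shift and turn from the pose commanded when the call began, along the tool's axes at that moment; what a row does not reach only later rows make up. A row lasts 1/10 s, in which the tool goes at most 50 mm and 8.59 degrees, less where a joint would pass 70% of its speed; a pose out of reach is approached as far as the arm can. A call with a gripper value outside its range is refused whole. The fingers move at their own pace and stop on an object; "squeeze" is the grip in N (left out, the last holds). Time passes only in rows, so rows that repeat a pose let the fingers close, or fill a call up. It gives the time, the measured TCP pose, the force and the opening at its end, in the units of the state.
- telemetry.get_state(): the state, without advancing time (a new reading comes with each control period).
- viewer.read_camera(name): name is "scene" or "side" or "wrist"; returns a dict with "img" (420x560x3 uint8, red, green, blue), "fx", "fy", "cx", "cy" (pixels), "R" (3x3) and "t" (3): a world point X has camera coordinates R X + t. Camera axes: x right, y down, z forward; pixel columns grow to the right and rows downward; lengths in mm; the calibration is good to about 2 mm. The wrist camera is an equidistant fisheye: a pixel r from the principal point sees the ray r / f radians off the axis. A picture is of the moment at which its call begins. There is no depth.
- workorder.hand_in(): hands the job in, once; it reports no verdict.
The state is a dict: "time": time; "qpos": joint angles; "qd": joint speeds; "tau": joint torques, N m; "position": TCP position; "eef_rot": TCP orientation; "ft_force": force on the tool from outside, world axes, zero at the start; "wrist_torque": the same for the moment, N m; "width": finger opening in mm.
Only numpy, scipy, OpenCV 4.12 (cv2) and the standard library are available. Lean on these libraries where they do the work, as an engineer would, in place of code of your own. Each camera call takes 0.05 s, during which the arm holds its last target. There are 200 camera calls.

## Working session

There is one attempt and no reset: what is moved stays moved. The work goes in short steps, Python scripts to look and compute and a tool call to move; the robot and the scene stay as the last step left them, time stands still between calls to the robot, and variables do not carry over. Pictures are saved under pics/ and viewed, about 8 in all and at most 12, crops included, and the job is handed in when it is done.

Besides the shell and the picture viewer there is one more tool, called after "Call:" as a command line: name --argument value ..., lists and objects as JSON in quotes. arm_command: Moves the arm, as the interface text tells. Its arguments: {"type":"object","properties":{"increments":{"type":"array","items":{"type":"number"}},"squeeze":{"type":"number"}},"required":["increments"]}

```bash
mkdir -p pics
cat > h.py <<'E'
import numpy as np, cv2
from bench import telemetry, viewer, workorder, manip
def cam(n):
    c=viewer.read_camera(n); c['R']=np.array(c['R']); c['t']=np.array(c['t']); return c
def ray(c,u,v,fish=False):
    x=(u-c['cx'])/c['fx']; y=(v-c['cy'])/c['fy']
    if fish:
        r=np.hypot(x,y); d=np.array([x/r*np.sin(r),y/r*np.sin(r),np.cos(r)]) if r>1e-9 else np.array([0,0,1.])
    else: d=np.array([x,y,1.])
    return -c['R'].T@c['t'], c['R'].T@d
def onplane(c,u,v,z,fish=False):
    o,d=ray(c,u,v,fish); return o+d*(z-o[2])/d[2]
def proj(c,X):
    p=c['R']@np.array(X,float)+c['t']; return p[0]/p[2]*c['fx']+c['cx'],p[1]/p[2]*c['fy']+c['cy']
def save(c,n): cv2.imwrite('pics/'+n,cv2.cvtColor(c['img'],cv2.COLOR_RGB2BGR))
def blobs(c,lo,hi,amin=30):
    m=cv2.inRange(cv2.cvtColor(c['img'],cv2.COLOR_RGB2HSV),np.array(lo),np.array(hi))
    n,_,s,ce=cv2.connectedComponentsWithStats(m)
    return [(int(s[i][4]),s[i][:4].tolist(),ce[i].round(1).tolist()) for i in range(1,n) if s[i][4]>=amin]
E
python3 - <<'E'
from h import *
print(telemetry.get_state()); print(manip.tip_reach)
for n in ['scene','side','wrist']:
    c=cam(n); save(c,n+'0.png'); print(n,c['fx'],c['cx'],c['cy'],(-c['R'].T@c['t']).round(),c['R'].round(2).tolist())
    for k,lo,hi in [('green',(45,100,50),(85,255,255)),('red',(0,150,60),(6,255,255)),('blue',(95,100,50),(130,255,255)),('orange',(7,130,100),(20,255,255))]:
        print(k,blobs(c,lo,hi))
E
```

```text
{'time': 0.0, 'qpos': array([ 1.04938724e+00,  1.24493517e-01,  1.65166024e+00, -3.20890342e-05,
        1.36749518e+00, -8.25786930e-02]), 'qd': array([ 0.00057579,  0.00163995,  0.00114243,  0.00030504, -0.00284262,
       -0.00018647]), 'tau': array([ 3.02631845e-03, -4.17605710e+01, -3.59931493e+01,  7.76922726e-02,
        4.91809356e-02, -1.78326054e-04]), 'position': array([275.88656083, 587.86580156, 224.4026614 ]), 'eef_rot': array([-3.13954079e+00, -1.38304212e-04,  2.70276863e+00]), 'ft_force': array([ 0.28059277, -0.47292829,  0.24140423]), 'wrist_torque': array([-0.01501412, -0.04354417,  0.0193213 ]), 'width': 95.33446453099172}
11.0
scene 492.1018013150431 281.7917180424163 201.57585539007158 [1279.  673. 1065.] [[-0.65, 0.76, 0.02], [0.5, 0.45, -0.74], [-0.57, -0.47, -0.67]]
green [(45, [226, 161, 9, 7], [229.7, 164.4])]
red [(843, [253, 0, 22, 59], [262.9, 28.1]), (46, [241, 175, 10, 7], [245.7, 178.4]), (30, [201, 205, 5, 7], [203.1, 207.6])]
blue [(46, [3, 0, 14, 10], [8.3, 3.0]), (85, [3, 13, 14, 14], [9.1, 21.2]), (299, [138, 174, 27, 20], [151.1, 183.3]), (161, 
[... 904 characters left out ...]
.8])]
red [(65, [295, 214, 10, 9], [299.5, 217.6])]
blue [(42, [192, 87, 8, 7], [195.5, 89.6]), (190, [431, 228, 17, 16], [438.7, 235.4]), (726, [385, 314, 40, 35], [404.6, 331.3])]
orange [(6395, [244, 153, 145, 153], [315.6, 214.0]), (73, [417, 211, 14, 8], [423.2, 214.4]), (105, [469, 269, 17, 11], [477.0, 273.9])]
wrist 325.19226210127806 276.69071111955185 211.7560311018349 [210. 620. 384.] [[0.42, 0.91, -0.0], [0.87, -0.41, 0.26], [0.23, -0.11, -0.97]]
green []
red []
blue []
orange [(169, [417, 0, 26, 11], [427.5, 3.4]), (732, [102, 108, 48, 33], [122.9, 123.0]), (8229, [457, 161, 103, 114], [515.7, 217.1]), (77, [446, 282, 6, 30], [448.9, 296.9]), (67, [0, 414, 17, 6], [6.1, 417.0])]
```

View pics/scene0.png

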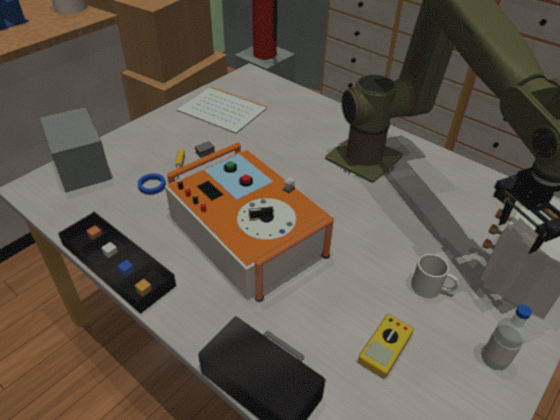

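View pics/side0.png

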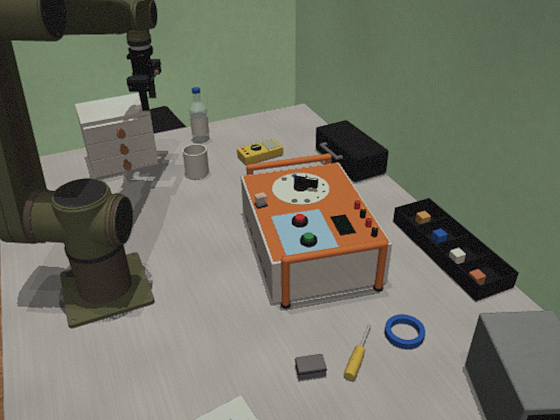

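The scene and side views show the set with green at scene (230,164) and red at (246,178), and the selector near scene (262,214) and side (302,187). The relay is at scene (289,184), and the mug, meter and tape stand clear on the table. Next I'll measure and zoom in.

Run:
```python
from h import *
S=cam('scene');D=cam('side')
P={}
for n,c,g,r in [('scene',S,(229.7,163.9),(245.7,177.9)),('side',D,(308.3,236.8),(299.5,217.6))]:
    G=onplane(c,*g,151);Rr=onplane(c,*r,151);d=Rr-G
    print(n,G.round(1),Rr.round(1),np.linalg.norm(d).round(1),'yaw',np.arctan2(-d[0],d[1]).round(3))
    hsv=cv2.cvtColor(c['img'],cv2.COLOR_RGB2HSV)
    x0,y0,w,h=(230,190,75,55) if n=='scene' else (263,165,75,50)
    sub=cv2.inRange(hsv[y0:y0+h,x0:x0+w],(0,0,120),(180,70,255))
    k,l,s,ce=cv2.connectedComponentsWithStats(sub); i=1+np.argmax(s[1:,4])
    pts=cv2.convexHull(np.argwhere(l==i)[:,::-1].astype(np.int32)).reshape(-1,2)+[x0,y0]
    W=np.array([onplane(c,*p,130)[:2] for p in pts]).astype(np.float32)
    print('disc',cv2.fitEllipse(W), [b for b in blobs(c,(90,80,40),(135,255,255),4) if x0<=b[2][0]<x0+w and y0<=b[2][1]<y0+h])
    cr=cv2.resize(c['img'][y0-20:y0+h+10,x0-15:x0+w+10],None,fx=4,fy=4,interpolation=cv2.INTER_CUBIC)
    P[n]=cr; print('crop origin',x0-15,y0-20)
h=max(p.shape[0] for p in P.values())
out=np.hstack([cv2.copyMakeBorder(p,0,h-p.shape[0],0,0,cv2.BORDER_CONSTANT) for p in P.values()])
cv2.imwrite('pics/z1.png',cv2.cvtColor(out,cv2.COLOR_RGB2BGR)); print(out.shape)
```

```text
scene [ 481.6 -183.4  151. ] [ 497.2 -102.8  151. ] 82.1 yaw -0.191
disc ((564.0960083007812, 36.379024505615234), (158.40208435058594, 159.08016967773438), 100.35428619384766) [(15, [280, 229, 5, 4], [281.7, 230.7])]
crop origin 215 170
side [ 476.7 -193.8  151. ] [ 491.2 -114.9  151. ] 80.1 yaw -0.182
disc ((566.4830932617188, 37.081565856933594), (158.05844116210938, 159.29507446289062), 98.96572875976562) [(10, [292, 174, 5, 3], [293.9, 174.9])]
crop origin 248 145
(340, 800, 3)
```

View pics/z1.png

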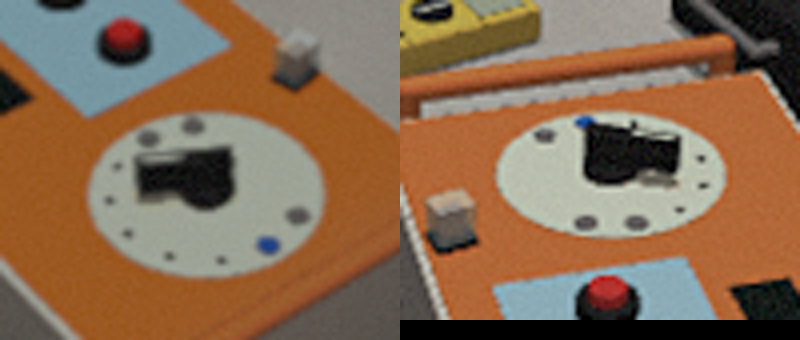

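```bash
cat >> h.py <<'E'
def inc(goal,yaw,s=None):
    "shift in tool axes (mm) and turn from measured pose to TCP goal, world yaw"
    s=s or telemetry.get_state(); y=s['eef_rot'][2]; d=np.array(goal)-s['position']
    tx=np.array([np.cos(y),np.sin(y),0]); ty=np.array([np.sin(y),-np.cos(y),0])
    return np.round([d@tx,d@ty,-d[2]],1), round(-((yaw-y+np.pi)%(2*np.pi)-np.pi),3)
E
python3 - <<'E'
from h import *
S=cam('scene');D=cam('side'); yaw=-.187
for n,c,b,A in [('scene',S,(281.7,230.7),(564.1,36.4)),('side',D,(293.9,174.9),(566.5,37.1))]:
    B=onplane(c,*b,133)[:2]; d=B-A; a=np.arctan2(d[1],d[0])
    print(n,B.round(1),np.hypot(*d).round(1),'click',(4-(a-yaw)/.5236).round(2))
    for k in (3,4,5):
        f=yaw+(4-k)*.5236; print(k,np.round(proj(c,[A[0]+48*np.cos(f),A[1]+48*np.sin(f),166]),1))
print(telemetry.get_state()['time'],inc([570,20,300],.86))
E
```

```text
scene [576.4 102.1] 66.9 click 1.0
3 [259.2 219.5]
4 [251.7 215.5]
5 [248.3 209.4]
side [577.3 101.3] 65.1 click 0.96
3 [312.5 170.4]
4 [317.1 174.4]
5 [317.4 179.2]
0.35 (array([-507.5, -389.6,  -74.7]), np.float64(1.843))
```

Blue is at click 1. The lever tip at scene (249,210) and side (318,181) fits click 5, so it needs 4 clicks anticlockwise. I'll move above it with the fingers shut.

Call:
arm_command --increments '[-0.18,-0.14,-0.075,0.7,1,-0.36,-0.27,-0.075,1.4,1,-0.507,-0.39,-0.075,1.843,1,-0.507,-0.39,-0.075,1.843,1,-0.507,-0.39,-0.075,1.843,1]' --squeeze 10

```text
time: 0.85
position: [389.9, 368.0, 263.3]
eef_rot: [3.141, -0.0, 1.947]
ft_force: [0.7, 0.2, -0.0]
width: 60.3
```

```bash
python3 -c "
from h import *
s=telemetry.get_state();print(s['position'],s['eef_rot'],s['width'],inc([570,20,300],.86))"
```

```text
[389.87976901 367.98771573 263.29021753] [ 3.14087712e+00 -7.84828245e-05  1.94717935e+00] 60.29635617229893 (array([-389.8,   39.6,  -36.7]), np.float64(1.087))
```

Call:
arm_command --increments '[-0.38,0.04,-0.037,1.087,1,-0.38,0.04,-0.037,1.087,1,-0.38,0.04,-0.037,1.087,1,-0.38,0.04,-0.037,1.087,1,-0.38,0.04,-0.037,1.087,1]'

```text
time: 1.35
position: [506.4, 147.9, 287.6]
eef_rot: [3.141, -0.001, 1.197]
ft_force: [0.8, 0.3, -1.1]
width: 20.4
```

```bash
python3 -c "
from h import *
s=telemetry.get_state();print(s['position'],s['eef_rot'],s['width'],inc([570,20,300],.86))"
```

```text
[506.35962639 147.85920637 287.55552839] [ 3.14081424e+00 -6.05623502e-04  1.19659152e+00] 20.397324834602752 (array([-95.7, 106. , -12.4]), np.float64(0.337))
```

Call:
arm_command --increments '[-0.085,0.1,-0.01,0.3,1,-0.085,0.1,-0.01,0.3,1,-0.085,0.1,-0.01,0.3,1,-0.085,0.1,-0.01,0.3,1,-0.085,0.1,-0.01,0.3,1]'

```text
time: 1.85
position: [568.5, 34.1, 296.8]
eef_rot: [-3.141, -0.0, 0.901]
ft_force: [-0.6, 0.3, 0.6]
width: 0.4
```

```bash
python3 -c "
from h import *
s=telemetry.get_state();print(s['position'],s['eef_rot'],s['width'],s['qpos'])
c=cam('wrist');save(c,'w1.png')
for k,lo,hi in [('green',(45,100,40),(85,255,255)),('red',(0,150,50),(6,255,255)),('blue',(95,100,40),(130,255,255))]: print(k,[(b,onplane(c,*b[2],152 if k!='blue' else 133,True).round(1)) for b in blobs(c,lo,hi)])
print((-c['R'].T@c['t']).round(1))
"
```

```text
[568.52913991  34.09948265 296.80294931] [-3.14077139e+00 -2.24717601e-05  9.01473936e-01] 0.36592379968044497 [-3.45925071e-02 -8.81963749e-02  1.74658685e+00  5.06984787e-04
  1.48385017e+00  6.34685686e-01]
green []
red [((71, [418, 251, 11, 12], [422.3, 255.6]), array([ 656.3, -109.3,  152. ])), ((55, [433, 305, 13, 9], [439.3, 308.0]), array([ 641.8, -187.4,  152. ]))]
blue [((166, [234, 137, 14, 14], [240.5, 143.4]), array([574.8, 101. , 133. ])), ((286, [508, 165, 17, 26], [516.1, 177.2]), array([ 817.7, -124.2,  133. ]))]
[613.1  91.5 456.3]
```

View pics/w1.png

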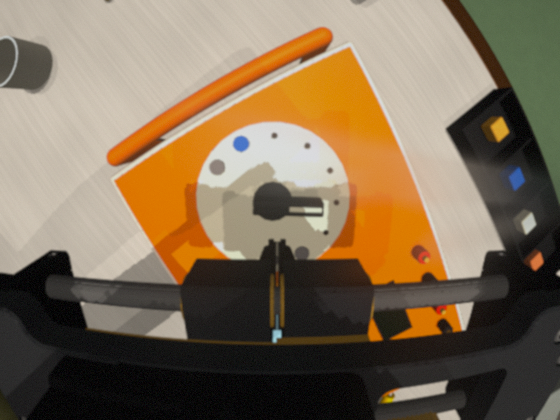

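The wrist view shows the hub at (273,201) with the lever tip at (323,208), towards dot 5. Blue is at (241,143). The fingertips are shut and thin, near (277,242).

```bash
python3 -c "
from h import *
c=cam('wrist')
for p,z in [((323,208),166),((337,203),131),((330,170),131),((274,135),131),((326,233),131)]:
    X=onplane(c,*p,z,True)[:2]-[564.7,36.6]; print(X.round(1),np.hypot(*X).round(1),np.degrees(np.arctan2(X[1],X[0])).round(1), (4-(np.arctan2(X[1],X[0])+.187)/.5236).round(2))
A=np.array([564.7,36.6]);f=-.187-.5236
for off,z in [(32,200),(32,156)]:
  g=A+34*np.array([np.cos(f),np.sin(f)])+off*np.array([np.sin(f),-np.cos(f)])
  print(g.round(1),f+np.pi/2,inc([*g,z],f+np.pi/2))
"
```

```text
[ 35.9 -29. ] 46.1 -38.9 4.94
[ 49.3 -44. ] 66.0 -41.8 5.03
[ 63.8 -11.6] 64.9 -10.3 3.99
[40.8 51. ] 65.3 51.3 1.93
[ 20.9 -63.4] 66.7 -71.8 6.04
[569.6  -9.8] 0.8601963267948967 (array([-34.6,  29.2,  96.8]), np.float64(0.044))
[569.6  -9.8] 0.8601963267948967 (array([-34.6,  29.2, 140.8]), np.float64(0.044))
```

Call:
arm_command --increments '[-0.0345,0.029,0.03,0.044,1,-0.0345,0.029,0.07,0.044,1,-0.0345,0.029,0.11,0.044,1,-0.0345,0.029,0.139,0.044,1,-0.0345,0.029,0.139,0.044,1]'

```text
time: 2.45
position: [566.0, -8.8, 152.5]
eef_rot: [-3.133, 0.006, 0.861]
ft_force: [0.7, -0.1, -0.2]
width: 0.4
```

```bash
cat > lev.py <<'E'
from h import *
A=np.array([564.7,36.6]); Y=-.187
s=telemetry.get_state(); p=s['position']
c=cam('scene'); s=telemetry.get_state(); p=s['position']
f=s['eef_rot'][2]-np.pi/2; u=np.array([np.cos(f),np.sin(f)]); v=np.array([u[1],-u[0]]); d=p[:2]-A
print('t',s['time'],'pos',p.round(1),'yaw',s['eef_rot'][2].round(3),'along u',(d@u).round(1),'off v',(d@v).round(1),'F',s['ft_force'].round(1),'tool angle as click',(4-(f-Y)/.5236).round(3))
E
python3 lev.py
```

```text
t 2.5 pos [568.   -9.1 155.9] yaw 0.861 along u 32.3 off v 32.5 F [0.5 0.1 0.3] tool angle as click 4.999
```

Call:
arm_command --increments '[0.005,0,0,0,1,0.009,0,0,0,1,0.012,0,0,0,1,0.014,0,0,0,1,0.015,0,0,0,1]'

```text
time: 3.0
position: [580.5, -0.2, 160.0]
eef_rot: [3.139, 0.001, 0.859]
ft_force: [-2.7, -5.2, 4.1]
width: 0.4
```

```bash
python3 lev.py
cat > arc.py <<'E'
import sys,numpy as np
off,al,n,T=map(float,sys.argv[1:5]); x,y=-off,al
for i in range(1,int(n)+1):
    t=T*i/n; print(np.round([x*np.cos(t)+y*np.sin(t)-x, -x*np.sin(t)+y*np.cos(t)-y],1),round(-t,3))
E
python3 arc.py 17 32 5 .5
```

```text
t 3.05 pos [ 5.805e+02 -2.000e-01  1.599e+02] yaw 0.859 along u 36.0 off v 17.5 F [-2.8 -3.5  3.7] tool angle as click 5.002
[3.3 1.5] -0.1
[6.7 2.7] -0.2
[10.2  3.6] -0.3
[13.8  4.1] -0.4
[17.4  4.2] -0.5
```

Call:
arm_command --increments '[0.0035,0.001,0.001,-0.1,1,0.007,0.002,0.002,-0.2,1,0.011,0.003,0.003,-0.3,1,0.0145,0.0035,0.003,-0.4,1,0.018,0.0035,0.003,-0.5,1]'

```text
time: 3.55
position: [594.5, 11.7, 155.6]
eef_rot: [3.141, 0.001, 1.363]
ft_force: [-1.2, -4.8, 0.3]
width: 0.7
```

```bash
python3 lev.py; python3 arc.py 17 35 5 .55
```

```text
t 3.6 pos [594.6  11.7 155.6] yaw 1.366 along u 34.3 off v 18.3 F [-1.4 -3.6  0.8] tool angle as click 4.034
[3.9 1.7] -0.11
[8.  2.9] -0.22
[12.3  3.6] -0.33
[16.5  3.9] -0.44
[20.8  3.7] -0.55
```

Call:
arm_command --increments '[0.004,0.0015,0,-0.11,1,0.008,0.003,0,-0.22,1,0.0125,0.0035,0,-0.33,1,0.017,0.004,0,-0.44,1,0.021,0.004,0,-0.55,1]'

```text
time: 4.1
position: [603.0, 31.0, 155.5]
eef_rot: [3.141, 0.003, 1.912]
ft_force: [0.1, -6.1, -0.4]
width: 0.7
```

```bash
python3 lev.py
```

```text
t 4.15 pos [603.   31.3 155.5] yaw 1.915 along u 34.2 off v 17.9 F [-0.7 -4.9  0.3] tool angle as click 2.985
```

Call:
arm_command --increments '[0.004,0.0015,0,-0.11,1,0.008,0.003,0,-0.22,1,0.0125,0.0035,0,-0.33,1,0.017,0.004,0,-0.44,1,0.021,0.004,0,-0.55,1]'

```text
time: 4.65
position: [600.3, 52.3, 155.5]
eef_rot: [3.141, 0.004, 2.46]
ft_force: [3.1, -6.1, -1.6]
width: 0.6
```

```bash
python3 lev.py; python3 arc.py 17 35 5 .4
```

```text
t 4.7 pos [600.1  52.6 155.4] yaw 2.464 along u 34.6 off v 17.5 F [ 3.  -4.1 -1.4] tool angle as click 1.937
[2.9 1.2] -0.08
[5.8 2.3] -0.16
[8.8 3. ] -0.24
[11.9  3.6] -0.32
[15.   3.9] -0.4
```

Call:
arm_command --increments '[0.003,0.001,0,-0.08,1,0.006,0.0025,0,-0.16,1,0.009,0.003,0,-0.24,1,0.012,0.0035,0,-0.32,1,0.015,0.004,0,-0.4,1]'

```text
time: 5.2
position: [590.3, 66.0, 155.4]
eef_rot: [3.14, 0.0, 2.858]
ft_force: [0.4, -0.3, -0.2]
width: 0.4
```

```bash
python3 lev.py
```

```text
t 5.25 pos [590.   66.3 155.4] yaw 2.86 along u 35.6 off v 16.1 F [-0.9  0.3 -0.8] tool angle as click 1.181
```

The force dropped to zero, so the lever snapped on ahead of the finger. I'll back off and lift to check.

Call:
arm_command --increments '[-0.015,0,0,0,1,-0.02,0,-0.03,0,1,-0.02,0,-0.07,0,1,-0.02,0,-0.11,0,1,-0.02,0,-0.11,0,1]'

```text
time: 5.75
position: [612.8, 60.3, 273.5]
eef_rot: [3.137, 0.012, 2.854]
ft_force: [0.6, 0.6, 2.1]
width: 0.2
```

```bash
python3 -c "
from h import *
S=cam('scene');D=cam('side');P=[]
for c,(x0,y0,w,h),A in [(S,(215,160,100,85),(564.1,36.4)),(D,(248,145,100,85),(566.5,37.1))]:
    P.append(cv2.resize(c['img'][y0:y0+h,x0:x0+w],None,fx=4,fy=4,interpolation=cv2.INTER_CUBIC))
    for k in (0,1,2):
        f=-.187+(4-k)*.5236; q=proj(c,[A[0]+48*np.cos(f),A[1]+48*np.sin(f),166]); print(k,((np.array(q)-[x0,y0])*4).round())
cv2.imwrite('pics/z2.png',cv2.cvtColor(np.hstack(P),cv2.COLOR_RGB2BGR))
s=telemetry.get_state();print(s['time'],s['position'],s['eef_rot'][2])
c=cam('wrist');save(c,'w2.png')
f=-.187-np.pi/2
G=np.array([564.7,36.6])+np.array([[np.cos(-.187),-np.sin(-.187)],[np.sin(-.187),np.cos(-.187)]])@[-45,-235]
print('green',G, inc([*G,230],1.384))
"
```

```text
0 [272. 210.]
1 [250. 231.]
2 [215. 241.]
0 [161. 101.]
1 [192.  92.]
2 [227.  92.]
5.85 [610.1478795   60.19948785 266.91947316] 2.855526348859831
green [ 476.79518371 -185.93706045] (array([  57.8, -273.4,   34.8]), np.float64(1.472))
```

View pics/z2.png

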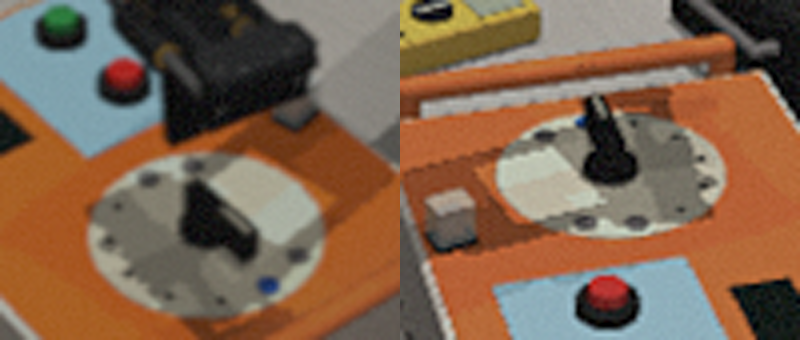

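The lever tip is at crop (250,235) in scene and (196,95) in side. That matches the click 1 predictions, so it points at blue. Next is the green button.

Call:
arm_command --increments '[0.057,-0.274,0.03,0,1,0.057,-0.274,0.03,0,1,0.057,-0.274,0.03,0,1,0.057,-0.274,0.03,0,1,0.057,-0.274,0.03,0,1]'

```text
time: 6.4
position: [490.7, -160.4, 235.7]
eef_rot: [3.141, -0.003, 2.857]
ft_force: [1.2, 0.0, -0.8]
width: 0.3
```

Call:
arm_command --increments '[0.01,-0.05,0,0,1,0.01,-0.05,0,0,1,0.01,-0.05,0,0,1,0.01,-0.05,0,0,1,0.01,-0.05,0,0,1]'

```text
time: 6.9
position: [469.7, -203.5, 237.7]
eef_rot: [3.141, -0.001, 2.86]
ft_force: [0.1, 0.1, 0.3]
width: 0.9
```

```bash
python3 -c "
from h import *
c=cam('side');cam('wrist');s=telemetry.get_state();print(s['time'],s['position'],s['eef_rot'],inc([477.5,-187,190],s['eef_rot'][2]))"
```

```text
7.0 [ 469.83269916 -203.66029021  238.11312788] [ 3.14135389e+00 -3.79374529e-04  2.86078891e+00] (array([-2.7, 18.1, 48.1]), np.float64(-0.0))
```

Call:
arm_command --increments '[-0.0025,0.018,0,0,1,-0.0025,0.018,0.025,0,1,-0.0025,0.018,0.055,0,1,-0.0025,0.018,0.055,0,1,-0.0025,0.018,0.055,0,1]'

```text
time: 7.5
position: [476.8, -187.6, 183.3]
eef_rot: [3.141, -0.001, 2.86]
ft_force: [-0.2, 0.3, 0.3]
width: 0.8
```

```bash
python3 -c "
from h import *
S=cam('scene');D=cam('side');P=[]
for c,(x0,y0,w,h) in [(S,(185,120,80,80)),(D,(270,180,80,80))]:
    P.append(cv2.resize(c['img'][y0:y0+h,x0:x0+w],None,fx=5,fy=5,interpolation=cv2.INTER_CUBIC))
    s=telemetry.get_state();p=s['position']-[0,0,11]
    print('tip px',((np.array(proj(c,p))-[x0,y0])*5).round(), 'pt under, z152',((np.array(proj(c,[p[0],p[1],152]))-[x0,y0])*5).round())
cv2.imwrite('pics/z3.png',cv2.cvtColor(np.hstack(P),cv2.COLOR_RGB2BGR))
print(s['time'],s['position'])"
```

```text
tip px [220. 182.] pt under, z152 [222. 212.]
tip px [189. 239.] pt under, z152 [189. 276.]
7.6 [ 477.75357914 -188.46406554  185.23775737]
```

View pics/z3.png

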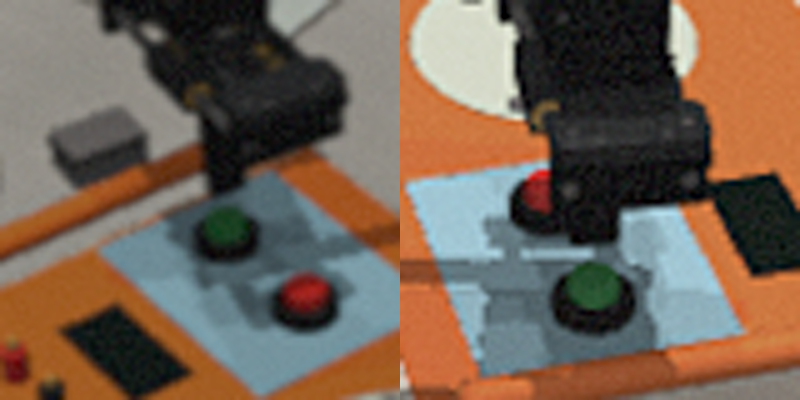

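The fingertip stands over the green button within about 2 mm: scene (222,212) predicted against (226,218) seen, side (189,276) against (194,280). I'll press.

Call:
arm_command --increments '[0,0,0.015,0,1,0,0,0.022,0,1,0,0,0.026,0,1,0,0,0.028,0,1,0,0,0.03,0,1]'

```text
time: 8.1
position: [477.2, -188.5, 156.9]
eef_rot: [-3.142, 0.0, 2.859]
ft_force: [-8.7, 5.0, 23.7]
width: 0.4
```

```bash
python3 -c "
from h import *
cam('side');s=telemetry.get_state();print(s['time'],s['position'],s['ft_force'])"
```

```text
8.15 [ 477.12624195 -188.47722034  157.06633097] [-7.0654892   3.21161117 15.7832373 ]
```

The button bottomed out: 16–24 N against a spring of about 5 N, with the tip at 146 mm. I'll release and retreat upward.

Call:
arm_command --increments '[0,0,0,0,1,0,0,-0.02,0,1,0,0,-0.06,0,1,0,0,-0.1,0,1,0,0,-0.1,0,1]'

```text
time: 8.65
position: [479.3, -189.7, 260.3]
eef_rot: [-3.139, 0.011, 2.859]
ft_force: [0.4, 0.3, 1.3]
width: 0.5
```

Call:
arm_command --increments '[0,0,0,0,1,0,0,0,0,1,0,0,0,0,1,0,0,0,0,1,0,0,0,0,1]'

```text
time: 9.15
position: [476.3, -188.1, 252.3]
eef_rot: [3.141, -0.002, 2.859]
ft_force: [0.0, -0.6, -0.9]
width: 0.5
```

```bash
python3 -c "
from h import *
S=cam('scene');D=cam('side');P=[]
for c,(x0,y0,w,h) in [(S,(185,140,130,110)),(D,(240,150,130,110))]:
    P.append(cv2.resize(c['img'][y0:y0+h,x0:x0+w],None,fx=3,fy=3,interpolation=cv2.INTER_CUBIC))
    print([b for b in blobs(c,(45,100,50),(85,255,255),20)])
cv2.imwrite('pics/z4.png',cv2.cvtColor(np.hstack(P),cv2.COLOR_RGB2BGR))
s=telemetry.get_state();print(s['time'],s['position'],s['ft_force'],s['qd'].round(3))"
```

```text
[(44, [226, 161, 8, 7], [229.6, 164.4])]
[(79, [303, 233, 11, 9], [308.3, 236.8])]
9.25 [ 476.56936531 -188.16870725  252.84578133] [-0.61270212  0.15153969  1.01865556] [ 0.001 -0.003 -0.003  0.     0.001 -0.   ]
```

View pics/z4.png

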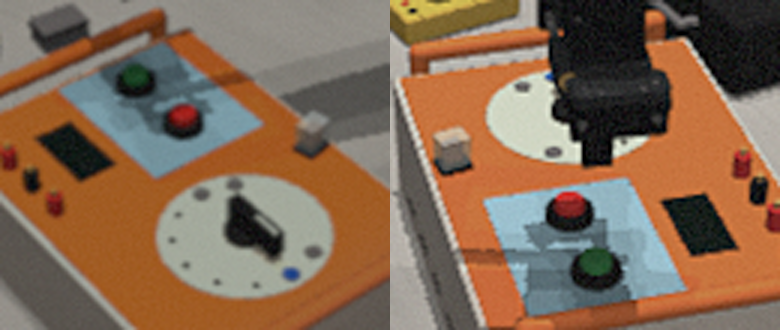

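The lever still points at blue (crop (291,274)), and the green button is back at its starting pixel position. The relay hasn't moved, and the arm is clear and still.

```bash
python3 -c "
from bench import workorder
print(workorder.hand_in())"
```

```text
the job is handed in; nothing more can be done
None
```

I pushed the selector lever anticlockwise on its right flank with the shut fingertips, from click 5 to click 1, where the blue disc is. I then pressed the green button all the way down, let go, and handed the job in at about 9 s of the 58 s allowed.

- **Lever:** the contact force fell to zero as it snapped into the last click. After I backed off, both outside cameras showed the tip where click 1 was predicted; the scene picture after the press still showed it there, but the arm hid it from the side camera.
- **Green button:** at the bottom of the press the force was 16–24 N, well above its spring of about 5 N, with the fingertip at 146 mm. After release it was back at its starting pixel position in both cameras.
- **Left alone:** nothing came near the red button, and it looks up. The relay looks unmoved; I did not re-check the other loose things, but the arm stayed well clear of them.
- **Disagreement:** my position estimates for the green button differed by up to 10 mm between the two cameras. I used a rounded average, which matched both views to about 2 mm just before pressing.

No check failed, and the hand-in gave no verdict.

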